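Pack the telescoping wig-stand pole and comb into their case

ROBOT

A 6-joint arm with a two-finger parallel gripper is mounted at the origin on the work surface. World frame = base frame: x ahead of the robot, y to its left, z up, the work surface at z = 0. Lengths are in m, angles in rad, forces in N, time in s.
With the tool pointing down it reaches from about 0.375 to 0.9 m from the base axis. Payload 3.1 kg.
Tool frame: the origin (TCP) lies between the finger pads; the fingertips stand 19 mm ahead of it and the grasp point (between the pads) is the TCP; z points along the fingers, y is the line along which they close (so a half turn about z gives the same grasp; the last joint's range is limited). The gripper opens to 87 mm and grips with 3 to 60 N. Pads are 19 mm wide; open, the fingers measure 117 mm over their backs; the gripper's body (75 mm by 190 mm) begins 51 mm behind the grasp point.
Start: joints at [1.149, 0.527, 1.433, -0, 1.181, -0.178], TCP at [0.151, 0.607, 0.203] pointing down, gripper open.
Joint ranges: [-3.08, 3.08], [-0.75, 2.2], [0.22, 2.44], [-1.43, 4.57], [0, 2.65], [-2.85, 2.85]. Speed limits (rad/s): [2.79, 2.79, 3.14, 3.14, 3.14, 3.14].

INTERFACE

Orientations are given as a unit quaternion [x, y, z, w].
In Python, from rig import robot, camera, camera_info, hand_in gives the robot as it stands.
- The arm moves only by the shell command python3 -m handwheel 'ROWS' [FORCE]. ROWS is a JSON object of lists of equal length, an entry for each row: "hand": the opening, from 0 (shut) to 1 (fully open); "translation": the shift along the world's x, y, z in mm, a list of three; "turn": the turn, a rotation vector about the world's x, y, z in rad, a list of three. In form: {"hand": [hand, ...], "translation": [[tx, ty, tz], ...], "turn": [[ax, ay, az], ...]}. A call has 1 to 12 rows; each row is the pose to reach, as a shift and turn from the pose commanded when the call began; what a row does not reach only later rows make up. A row lasts 1/12 s, in which the tool goes at most 41.7 mm and 7.16 degrees, less where a joint would pass 70% of its speed; a pose out of reach is approached as far as the arm can. A call with a gripper value outside its range is refused whole. The fingers move at their own pace and stop on an object; FORCE is the grip in N (left out, the last holds). Time passes only in rows, so rows that repeat a pose let the fingers close. It gives the time, the measured TCP pose, the force, the opening and the grip force at its end, in the units of the state.
- robot.get_obs(): the state, without advancing time (a new reading comes with each control period).
- camera(name): name is "side" or "top" or "wrist"; returns (picture, depth): 420x560x3 uint8, red, green, blue; 420x560 float32, m along the optical axis (not along the pixel's ray), 0 where there is no reading.
- camera_info(name): a dict with "vertical_fov" (degrees; the focal length in pixels is half the picture's height over the tangent of half this angle, whatever the lens; pixels are square), "cx", "cy" (the principal point, pixels), "world_from_camera" (4x4, takes a point from camera to world coordinates). Camera axes: x right, y down, z forward; pixel columns grow to the right and rows downward; lengths in m; the calibration is good to about 2 mm. A picture is of the moment at which its call begins: read the wrist's pose just before it. camera_info takes no time and is no camera call; for the wrist camera it gives the pose at the moment of the call.
- hand_in(): hands the job in; it is judged then, once.
The state is a dict: "time": time; "q": joint angles; "joint_velocities": joint speeds; "joint_torque": joint torques, N m; "position": TCP position; "tool_rot": TCP orientation; "ft_force": force on the tool from outside, world axes, zero at the start; "moment": the same for the moment, N m; "grip_width": finger opening in m; "grip_force": force on a finger pad.
Only numpy, scipy, OpenCV 4.12 (cv2) and the standard library are available. Lean on these libraries where they do the work, as an engineer would, in place of code of your own. Each camera call takes 0.05 s, during which the arm holds its last target. There are 200 camera calls.

TASK

The wig stand's telescoping pole lies in its open case but is one hole too long, so it sticks out through the end wall: squeeze in the sprung button on the black collar, slide the outer tube in to the next hole (not beyond) and let the button spring out again so that the pole is locked. Then lay the wide-tooth comb flat in the empty space in the case beside the pole, on the button side, and swing the clear lid fully shut. Leave the brush, jar, spray bottle and clipper guard where they are.

Things in the scene. Friction and masses are not known exactly. Their poses are not given: they have to be found in the camera images.
- collar (a point): centre of the black collar, a block 36 (x) by 44 (y, along the pole) by 40 mm high, at the inner end of the pole's 30 mm thick outer tube, which runs from it to 160 mm along +y. Collar and tube slide only along y, over a fixed 22 mm thick inner tube that goes on to -y and shows dark holes. The pole's axis is 32 mm above the chest top. 45 mm are free beside the collar at +x, 107 mm beyond its button at -x
- button_face (a point): middle of the outer face of the sprung black button, 18 mm (y) by 20 mm high, which stands 8 mm proud of the middle of the collar's -x face and is pressed along +x; squeezing collar and button between two fingers presses it. Axes as collar
- sleeve (a joint): how far the outer tube is slid in (m): about 0 at the start, in the first hole; 0.040 in the next hole, 0.080 in the one after. Grows as the collar moves along -y of collar. A hole leaves about 2.5 mm of play either way. With the button pressed, sliding takes 2 to 3 N; the tube stays where it is left
- button (a joint): how far the button is pressed in (m): 0 fully out, locked in a hole; over 0.005 the tube is free; 0.008 is flush with the collar. Its spring gives 3.5 N at first, 9.5 N at flush. Let go between holes it stays about 0.005 in, and snaps out when the tube comes to a hole
- bay (a point): centre of the floor of the case's empty space for the comb, 105 mm wide (x), 290 mm long (y), 4 mm above the chest top, between the front wall (-x) and the pole's button (+x). Axes are the case's: x to the hinge, y along the pole to the end where it sticks out. The fixed grey case is 204 (x) by 298 mm (y), rim 60 mm above the chest top, walls 4 mm; its centre is 45.5 mm along +x from here
- lid_hinge (a point): middle of the lid's hinge line, on top of the case's +x wall, 60 mm above the chest top; axes are the case's, the hinge line runs along y
- lid (a joint): angle of the clear plastic lid (rad): 0 shut, about 1.7 to 1.84 at the start (upright, leaning a little back to +x). 204 mm from hinge to grey free edge, 298 mm wide, 4 mm thick (6 mm at the edge). A stiff hinge keeps it where it is left; 2 to 4 N at the free edge move it. It does not shut over a pole that sticks out
- comb_grip (a point): where the wide-tooth wooden comb is best gripped: on the mid line of its handle, 7 mm above its underside, near its centre of mass. The comb lies flat along x: 65 mm to the handle's end at -x, 100 mm to the toothed end at +x; 14 mm thick. The handle is 26 mm wide (y), up to 27 mm ahead of this point; the toothed part 48 mm wide, tooth tips to -y
- comb: the comb itself; origin on its underside, 8 mm along its +x from comb_grip, same axes
- brush: a wooden paddle hair brush, 160 mm long, lying bristles up (handle 26 mm wide, oval-ish paddle 56 mm wide, 39 mm high); origin under its middle. Not to be moved
- jar: closed round hair cream jar, 84 mm across, 75 mm high; origin at the centre of its underside. Not to be moved
- spray: spray bottle with lever trigger, 66 mm across, 176 mm high; origin at the centre of its underside. Not to be moved
- guard: steel clipper guard, 50 x 72 mm, 26 mm high, lying with its fingers up; origin at the centre of its underside. Not to be moved
There are look-alikes about, which are no part of the job. Several things look just like the comb: the one meant starts nearest to the robot's base.

How it is judged:
By the outcome, as a careful person would: the job done as asked, in the order asked, and still so for the second after the job is handed in, with the robot touching nothing.
It also fails if it takes over 72 s, if anything falls off the work surface, if the arm or the gripper's body presses on something with over 40 N, if the wrist force passes 120 N, or if a joint passes its speed limit or range.

## Working session

There is one attempt and no reset: what is moved stays moved. The work goes in short steps, Python scripts to look and compute and a shell command to move; the robot and the scene stay as the last step left them, time stands still between calls to the robot, and variables do not carry over. Pictures are saved under pics/ and viewed, at most 10 in all, crops included, and the job is handed in when it is done.

```bash
mkdir -p pics; ls; cat > h.py <<'E'
import numpy as np, cv2
from rig import robot, camera, camera_info, hand_in
def grab(n):
    i=camera_info(n); p,d=camera(n); np.savez(''+n+'.npz',p=p,d=d,T=i['world_from_camera'],f=210/np.tan(np.radians(i['vertical_fov'])/2),c=[i['cx'],i['cy']]); return p,d
def load(n): return np.load(''+n+'.npz')
def ray(L,u,v):
    T=L['T']; r=T[:3,:3]@np.array([(u-L['c'][0])/L['f'],(v-L['c'][1])/L['f'],1]); return T[:3,3],r
def onz(L,u,v,z):
    o,r=ray(L,u,v); return o+r*(z-o[2])/r[2]
def pts(L):
    v,u=np.mgrid[:420,:560]; T=L['T']; d=L['d']
    P=np.stack([(u-L['c'][0])/L['f']*d,(v-L['c'][1])/L['f']*d,d],-1)
    return P@T[:3,:3].T+T[:3,3]
E
python3 - <<'E'
from h import *
a,_=grab('top');b,_=grab('side')
for n,p in(('top',a),('side',b)):
    cv2.imwrite(f'pics/{n}0.png',cv2.resize(p[:,:,::-1],(800,600)))
    L=load(n);print(n,L['T'].round(3).tolist(),L['f'],L['c'])
o=robot.get_obs();print(o['position'],o['tool_rot'],o['time'])
E
```

```text
pics
top [[-0.004, -0.995, 0.105, 0.359], [-1.0, 0.004, -0.0, 0.082], [-0.0, -0.105, -0.995, 1.525], [0.0, 0.0, 0.0, 1.0]] 417.8914098386298 [284.38949092 212.91096797]
side [[-0.999, 0.004, 0.036, 0.458], [-0.028, 0.557, -0.83, 1.275], [-0.023, -0.83, -0.557, 0.846], [0.0, 0.0, 0.0, 1.0]] 419.1113847498767 [279.17037416 202.49251239]
[0.15055717 0.60584766 0.20185523] [ 1.21587820e-01  9.92580170e-01 -9.62574710e-04 -2.84547225e-04] 0.1
```

View pics/top0.png

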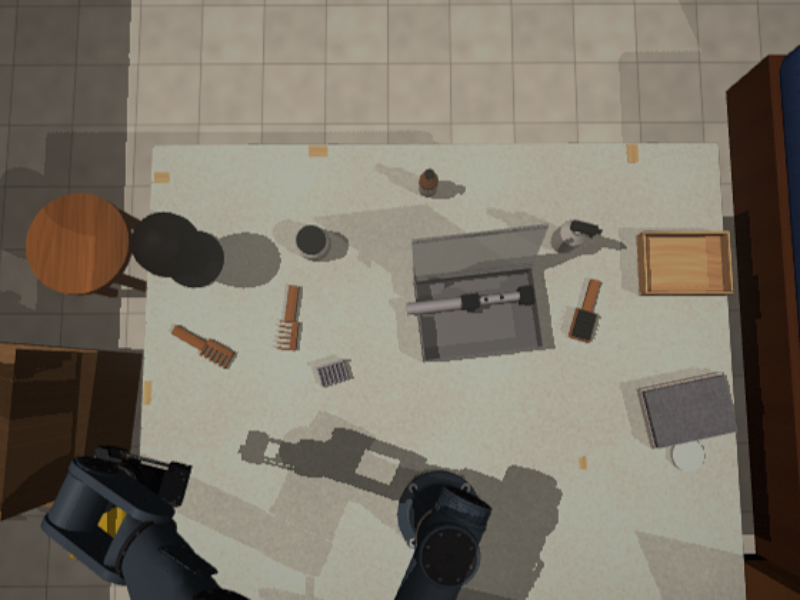

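View pics/side0.png

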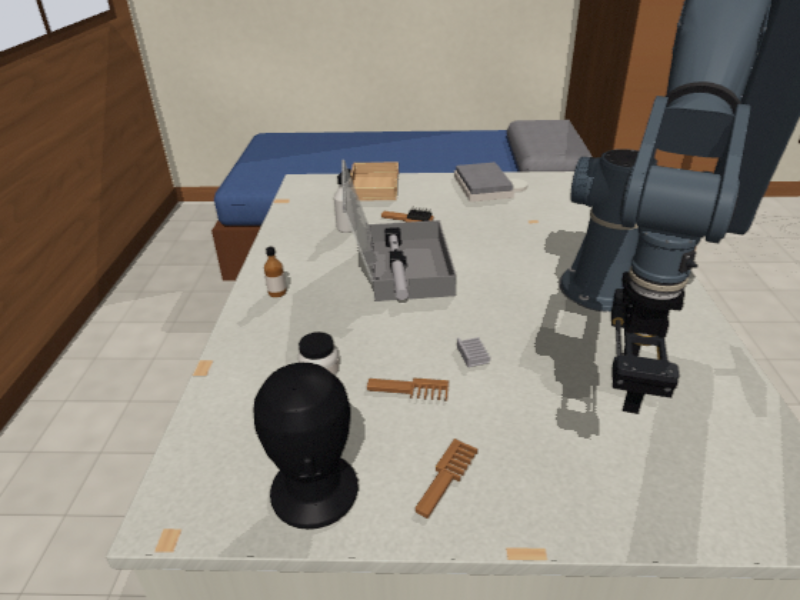

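The top view (800×600) shows the case around (480,315) with the black collar at (470,302), its button facing the robot. The outer tube sticks out at (410,308) and the lid is upright along (480,250). The comb look-alikes are at (290,317) and (205,347). The base is at about (440,525), so (290,317) looks nearer and fits the description; the distances and a crop should confirm it.

```bash
python3 - <<'E'
from h import *
L=load('top');p=L['p'];P=pts(L)
hsv=cv2.cvtColor(p,cv2.COLOR_RGB2HSV)
m=((hsv[...,0]<14)&(hsv[...,1]>120)&(hsv[...,2]>60)).astype(np.uint8)
m[:, :100]=0;m[:190]=0;m[300:]=0;m[:,440:]=0
n,lab,st,ce=cv2.connectedComponentsWithStats(m)
for i in range(1,n):
    if st[i,4]<60: continue
    vu=np.argwhere(lab==i); Q=np.array([onz(L,u,v,0.014) for v,u in vu])[:,:2]
    r=cv2.minAreaRect((Q*1000).astype(np.float32)); c=Q.mean(0)
    w,V=np.linalg.eigh(np.cov(Q.T)); 
    print(st[i],'centroid',c.round(4),'dist',np.hypot(*c).round(3),'rect',np.round(r[0]),np.round(r[1]),r[2],'ax',V[:,1].round(3),'medz',np.median(P[lab==i][:,2]).round(4))
    print('  ext',(Q[:,0].min(),Q[:,0].max(),Q[:,1].min(),Q[:,1].max()))
# case
Z=P[...,2]; sub=np.zeros_like(Z,bool);sub[150:260,280:395]=1
rim=sub&(Z>.052)&(Z<.066)
Q=P[rim]; print('rim',len(Q)); r=cv2.minAreaRect((Q[:,:2]*1000).astype(np.float32));print(r)
hi=sub&(Z>.11);print('lid pts',hi.sum(),P[hi].min(0),P[hi].max(0))
a=cv2.resize(p[180:260,270:400,::-1],(800,492),interpolation=cv2.INTER_CUBIC)
cv2.imwrite('pics/case.png',a)
b=cv2.resize(p[185:275,110:250,::-1],(800,514),interpolation=cv2.INTER_CUBIC)
cv2.imwrite('pics/combs.png',b)
E
```

```text
[408 196  12  23 159] centroid [ 0.5391 -0.3876] dist 0.664 rect [ 539. -388.] [26. 82.] 72.9421157836914 ax [-0.954  0.3  ] medz 0.0127
  ext (np.float64(0.49752278196076327), np.float64(0.5781659586531263), np.float64(-0.40962577941845146), np.float64(-0.36702695659035245))
[196 200  13  45 259] centroid [0.4883 0.3745] dist 0.615 rect [486. 376.] [ 40. 161.] 83.72015380859375 ax [-1.     0.002] medz 0.0139
  ext (np.float64(0.4065892993918278), np.float64(0.5667765856340186), np.float64(0.358838314920404), np.float64(0.401789359088456))
[120 228  43  30 330] centroid [0.4179 0.5964] dist 0.728 rect [419. 601.] [164.  46.] 60.965450286865234 ax [0.457 0.889] medz 0.0141
  ext (np.float64(0.3607070154167463), np.float64(0.4657175447434489), np.float64(0.5235654170866166), np.float64(0.6770792995599286))
rim 512
((507.95770263671875, -138.66094970703125), (261.0284729003906, 423.432373046875), 19.275712966918945)
lid pts 2101 [ 0.35926739 -0.29722093  0.11001026] [0.70037216 0.0821164  1.52493584]
```

View pics/case.png

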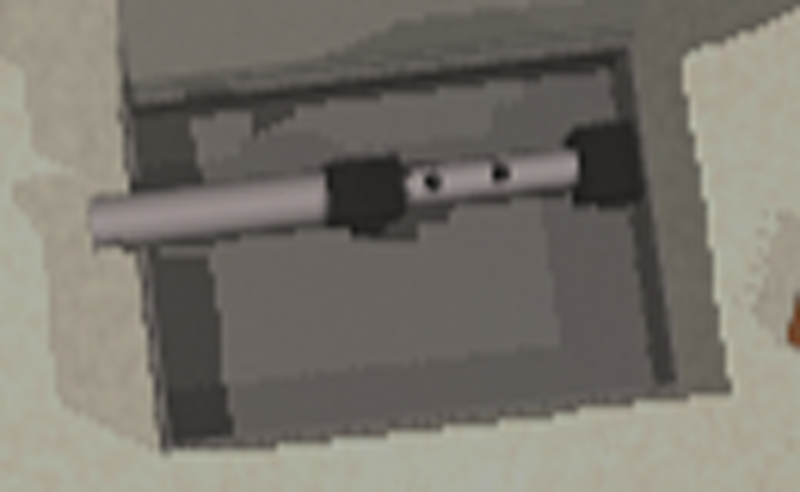

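View pics/combs.png

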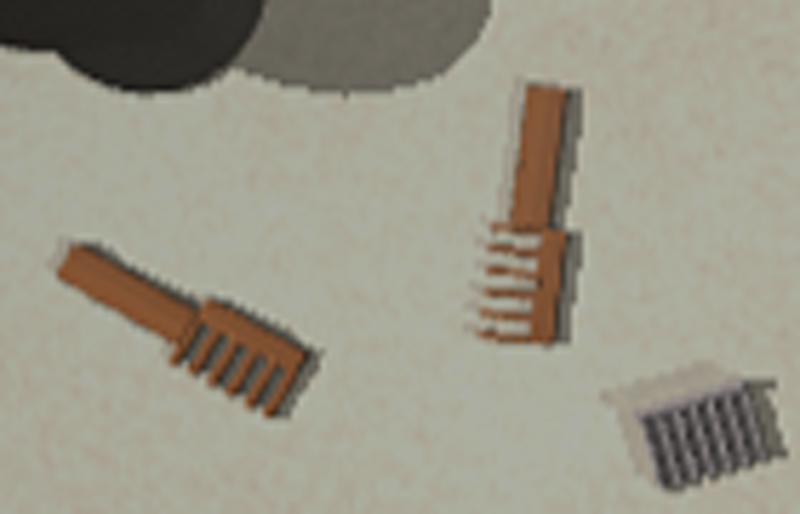

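In the crop, the comb at (540,215), with teeth to the left, is 0.615 m from the base. The look-alike at (190,330) is at 0.728 m. The comb meant is therefore the (540,215) one, top-image px ~(203,222). The case crop shows the collar at (365,190), the button at (385,230), holes at (432,182) and (501,173), and outer rim corners at about (163,450), (130,105), (630,50) and (680,382).

```bash
python3 - <<'E'
from h import *
L=load('top');P=pts(L)
cv=lambda a,b:(270+(a+.5)/6.154-.5,180+(b+.5)/6.154-.5)
for n,a,b,z in [('h1',432,182,.043),('h2',501,173,.043),('tubeend',95,220,.040),('rimBL',163,450,.06),('rimTL',130,105,.06),('rimTR',630,50,.06),('rimBR',680,382,.06)]:
    print(n,onz(L,*cv(a,b),z)[:2].round(4))
p=L['p'].max(2);m=(p<42).astype(np.uint8);m[:,:318]=0;m[:,340:]=0;m[:200]=0;m[222:]=0
vu=np.argwhere(m);Q=np.array([onz(L,u,v,.052) for v,u in vu]);print('dark',len(Q),Q.min(0),Q.max(0),np.median(P[m>0][:,2]))
Z=P[...,2];ok=(L['d']>.3)&(Z<.35)
k=ok&(P[...,0]>.4)&(P[...,0]<.8)&(P[...,1]>-.36)&(P[...,1]<.02)
r=k&(Z>.055)&(Z<.065);R=P[r];print('rim',len(R),R.min(0),R.max(0))
for a in np.arange(-.32,0,.04):
    s=k&(abs(P[...,1]-a)<.01)&(Z>.08);Q=P[s]
    if len(Q)>3:
        f=np.polyfit(Q[:,2],Q[:,0],1);print(a,len(Q),'zmax',Q[:,2].max().round(3),'x at .06,.2',np.polyval(f,[.06,.2]).round(4))
# comb handle angle
hsv=cv2.cvtColor(L['p'],cv2.COLOR_RGB2HSV);m=(hsv[...,0]<14)&(hsv[...,1]>120)&(hsv[...,2]>60)
vu=[(v,u) for v,u in np.argwhere(m) if 195<u<212 and 199<v<246]
Q=np.array([onz(L,u,v,.014)[:2] for v,u in vu]);H=Q[Q[:,0]>.485]
w,V=np.linalg.eigh(np.cov(H.T));print('handle',H.mean(0),V[:,1],H.min(0),H.max(0))
for x in np.arange(.41,.57,.015):
    S=Q[abs(Q[:,0]-x)<.008];print(x.round(3),S[:,1].min().round(4),S[:,1].max().round(4))
E
```

```text
h1 [ 0.5277 -0.1158]
h2 [ 0.5328 -0.1559]
tubeend [0.5067 0.0797]
rimBL [0.3735 0.0418]
rimTL [0.5711 0.0593]
rimTR [ 0.6018 -0.2291]
rimBR [ 0.4107 -0.2525]
dark 64 [ 0.49886203 -0.1118618   0.052     ] [ 0.5381018  -0.05475604  0.052     ] 0.049261587157316766
rim 251 [ 0.40268632 -0.32215351  0.05500551] [0.70104597 0.01921137 0.06499099]
-0.32 128 zmax 0.179 x at .06,.2 [0.6529 0.6886]
-0.20000000000000007 158 zmax 0.259 x at .06,.2 [0.6059 0.6459]
-0.1600000000000001 155 zmax 0.261 x at .06,.2 [0.6015 0.6411]
-0.1200000000000001 151 zmax 0.26 x at .06,.2 [0.5972 0.6366]
-0.08000000000000013 158 zmax 0.26 x at .06,.2 [0.5921 0.6318]
-0.04000000000000015 157 zmax 0.258 x at .06,.2 [0.5878 0.6274]
handle [0.52534466 0.37523937] [-0.99402833  0.10912228] [0.48623262 0.36024354] [0.56677659 0.38848845]
0.41 0.3652 0.4013
0.425 0.3654 0.3943
0.44 0.362 0.4018
0.455 0.3622 0.402
0.47 0.3588 0.4023
0.485 0.3699 0.3917
0.5 0.3666 0.3885
0.515 0.3668 0.3852
0.53 0.3634 0.3853
0.545 0.3636 0.3855
0.56 0.3602 0.3822
```

```bash
python3 -m handwheel '{"hand":[0,0,0,0,0,0,0,0,0,0,0,0],"translation":[[300,-696,50],[300,-696,50],[300,-696,50],[300,-696,50],[300,-696,50],[300,-696,50],[300,-696,50],[300,-696,50],[300,-696,50],[300,-696,50],[300,-696,50],[300,-696,50]],"turn":[[0,0,0.355],[0,0,0.355],[0,0,0.355],[0,0,0.355],[0,0,0.355],[0,0,0.355],[0,0,0.355],[0,0,0.355],[0,0,0.355],[0,0,0.355],[0,0,0.355],[0,0,0.355]]}' 20
```

```text
time: 1.1
position: [0.3483, 0.1465, 0.2358]
tool_rot: [-0.056, 0.998, 0.0, -0.0]
ft_force: [0.5, 0.4, -0.2]
grip_width: 0.0151
grip_force: 0.0
```

```bash
python3 -m handwheel '{"hand":[0,0,0,0,0,0,0,0],"translation":[[102,-236,16],[102,-236,16],[102,-236,16],[102,-236,16],[102,-236,16],[102,-236,16],[102,-236,16],[102,-236,16]],"turn":[[0,0,0],[0,0,0],[0,0,0],[0,0,0],[0,0,0],[0,0,0],[0,0,0],[0,0,0]]}'
python3 - <<'E'
from h import *
p,d=grab('wrist');cv2.imwrite('pics/w1.png',cv2.resize(p[:,:,::-1],(800,600)))
print(robot.get_obs()['position'],robot.get_obs()['tool_rot'],load('wrist')['T'].round(3).tolist())
E
```

```text
time: 1.77
position: [0.4516, -0.0905, 0.2515]
tool_rot: [-0.053, 0.999, -0.0, 0.0]
ft_force: [-0.3, -0.6, 0.1]
grip_width: 0.0006
grip_force: 0.0
[ 0.4500149  -0.08820799  0.2511447 ] [-5.42725194e-02  9.98525755e-01  6.08907140e-04 -6.62652132e-04] [[-0.106, 0.947, 0.304, 0.369], [0.994, 0.101, 0.032, -0.1], [-0.0, 0.306, -0.952, 0.433], [0.0, 0.0, 0.0, 1.0]]
```

View pics/w1.png

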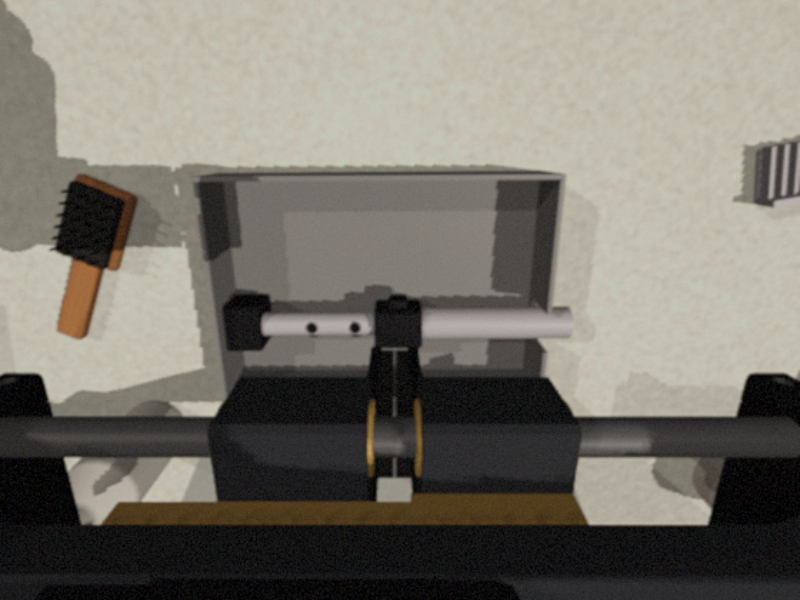

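The wrist view shows the collar top at (375–420, 303–347), the button at (398,298), holes at (311,328) and (355,328), and front rim corners at (195,180) and (563,176). The closed fingers are at (395,370).

```bash
python3 - <<'E'
from h import *
L=load('wrist')
s=lambda a,b:((a+.5)*.7-.5,(b+.5)*.7-.5)
c=np.array([.491,-.095]);X=np.array([.994,.111]);Y=np.array([-.111,.994])
for n,a,b,z in [('h1',355,328,.043),('h2',311,328,.043),('colL',376,312,.052),('colR',420,312,.052),('colnear',398,303,.052),('btn',398,297,.042),('rimL',193,179,.06),('rimR',565,175,.06),('tubeend',572,312,.04)]:
    q=onz(L,*s(a,b),z)[:2];print(n,q.round(4),'case',np.round([(q-c)@X,(q-c)@Y],4))
P=pts(L)
for n,a,b in [('coltop',398,322),('btn',398,299),('floor',330,260),('coltopnear',398,308)]:
    u,v=map(int,s(a,b));q=P[v,u];print(n,q.round(4),np.round([(q[:2]-c)@X,(q[:2]-c)@Y],4))
E
```

```text
h1 [ 0.5297 -0.1195] case [ 0.0358 -0.0286]
h2 [ 0.534  -0.1599] case [ 0.0356 -0.0693]
colL [ 0.5087 -0.1016] case [ 0.0169 -0.0086]
colR [ 0.5046 -0.0626] case [0.0171 0.0307]
colnear [ 0.4982 -0.0831] case [0.0085 0.0111]
btn [ 0.4959 -0.0832] case [0.0062 0.0111]
rimL [ 0.409  -0.2572] case [-0.0996 -0.1522]
rimR [0.3745 0.0369] case [-0.1011  0.144 ]
tubeend [0.494  0.0775] case [0.0222 0.1711]
coltop [ 0.5163 -0.0817  0.0509] [0.0266 0.0104]
btn [ 0.4994 -0.0834  0.0366] [0.0097 0.0106]
floor [ 0.4765 -0.1522  0.0051] [-0.0208 -0.0553]
coltopnear [ 0.5058 -0.0828  0.0421] [0.0161 0.0105]
```

```bash
python3 -m handwheel '{"hand":[0,0,0,0,0,0,0,0],"translation":[[26,3,-30],[26,3,-70],[26,3,-110],[26,3,-150],[26,3,-185],[26,3,-207],[26,3,-207],[26,3,-207]],"turn":[[0,0,0],[0,0,0],[0,0,0],[0,0,0],[0,0,0],[0,0,0],[0,0,0],[0,0,0]]}' 40
```

```text
time: 2.48
position: [0.4745, -0.0825, 0.0441]
tool_rot: [-0.056, 0.998, 0.001, -0.002]
ft_force: [0.8, -0.6, 0.8]
grip_width: 0.0
grip_force: 0.0
```

```bash
python3 -m handwheel '{"hand":[0,0,0,0],"translation":[[6,0.7,0],[12,1.3,0],[14,1.5,0],[14,1.5,0]],"turn":[[0,0,0],[0,0,0],[0,0,0],[0,0,0]]}'; python3 -m handwheel '{"hand":[0,0,0,0],"translation":[[2,0.2,0],[4,0.4,0],[4,0.4,0],[4,0.4,0]],"turn":[[0,0,0],[0,0,0],[0,0,0],[0,0,0]]}'
```

```text
time: 2.82
position: [0.4926, -0.0836, 0.0463]
tool_rot: [-0.056, 0.998, -0.001, 0.002]
ft_force: [1.0, -0.5, 1.0]
grip_width: 0.0004
grip_force: 0.0
time: 3.15
position: [0.4943, -0.0828, 0.0448]
tool_rot: [-0.056, 0.998, -0.0, 0.0]
ft_force: [-0.2, -0.1, -0.0]
grip_width: 0.0004
grip_force: 0.0
```

```bash
for i in 1 2; do :; done; python3 -m handwheel '{"hand":[0,0,0],"translation":[[2,0.2,0],[3,0.3,0],[3,0.3,0]],"turn":[[0,0,0],[0,0,0],[0,0,0]]}'; python3 -m handwheel '{"hand":[0,0,0],"translation":[[2,0.2,0],[3,0.3,0],[3,0.3,0]],"turn":[[0,0,0],[0,0,0],[0,0,0]]}'
python3 - <<'E'
from h import *
p,d=grab('wrist');cv2.imwrite('pics/w2.png',p[:,:,::-1][120:400,100:460])
E
```

```text
time: 3.4
position: [0.4976, -0.0826, 0.0446]
tool_rot: [-0.056, 0.998, -0.0, 0.0]
ft_force: [1.1, -0.3, -0.4]
grip_width: 0.0006
grip_force: 0.0
time: 3.65
position: [0.5007, -0.0822, 0.0447]
tool_rot: [-0.056, 0.998, -0.0, 0.0]
ft_force: [0.6, 0.1, -0.4]
grip_width: 0.0004
grip_force: 0.0
```

View pics/w2.png

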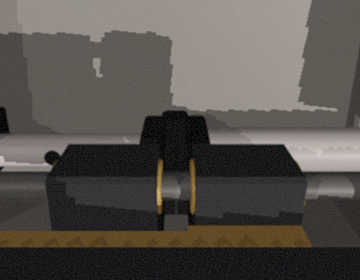

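The crop shows a black trapezoid at (175,130) with a bump at (175,112), but I can't tell whether it is the fingers or the collar. I'll use depth to resolve it.

```bash
python3 - <<'E'
from h import *
L=load('wrist');P=pts(L);c=np.array([.491,-.095]);X=np.array([.994,.111]);Y=np.array([-.111,.994])
for v in range(228,268,4):
    for u in (275,250,300):
        q=P[v,u];print((u,v),np.round([(q[:2]-c)@X,(q[:2]-c)@Y,q[2]],3),L['p'][v,u],end=' ; ')
    print()
T=L['T'];q=robot.get_obs()['position']
for dz in (0,-.019):
    w=np.linalg.inv(T)@np.r_[q+[0,0,dz],1];print('proj',w[:2]/w[2]*L['f']+L['c'])
print(robot.get_obs()['q'])
E
```

```text
(275, 228) [0.016 0.01  0.005] [96 91 83] ; (250, 228) [ 0.016 -0.008  0.005] [98 93 90] ; (300, 228) [0.016 0.029 0.004] [156 149 141] ; 
(275, 232) [0.009 0.01  0.029] [14  9  8] ; (250, 232) [ 0.02  -0.009  0.004] [94 93 86] ; (300, 232) [0.02  0.029 0.003] [96 94 91] ; 
(275, 236) [0.01  0.01  0.035] [13 18 16] ; (250, 236) [ 0.017 -0.008  0.017] [27 25 29] ; (300, 236) [0.018 0.028 0.016] [23 22 21] ; 
(275, 240) [0.01  0.01  0.041] [28 30 27] ; (250, 240) [ 0.017 -0.007  0.024] [0 0 0] ; (300, 240) [0.018 0.028 0.023] [ 5 13  2] ; 
(275, 244) [0.012 0.01  0.041] [18 20 23] ; (250, 244) [ 0.017 -0.006  0.032] [19 24 21] ; (300, 244) [0.017 0.027 0.031] [12 14 10] ; 
(275, 248) [0.002 0.01  0.069] [17 16 18] ; (250, 248) [ 0.017 -0.006  0.038] [33 27 31] ; (300, 248) [0.018 0.027 0.036] [ 5  6 12] ; 
(275, 252) [0.002 0.01  0.074] [25 20 15] ; (250, 252) [ 0.017 -0.006  0.043] [12 15  4] ; (300, 252) [0.017 0.026 0.043] [24 25 11] ; 
(275, 256) [0.002 0.01  0.078] [17  4 12] ; (250, 256) [ 0.018 -0.005  0.047] [5 0 8] ; (300, 256) [0.017 0.026 0.048] [20 11 18] ; 
(275, 260) [0.002 0.01  0.083] [12 14 11] ; (250, 260) [ 0.019 -0.005  0.051] [24 19 16] ; (300, 260) [0.018 0.026 0.051] [ 7 12  7] ; 
(275, 264) [0.002 0.01  0.087] [12 14  5] ; (250, 264) [-0.026  0.003  0.14 ] [18 24 25] ; (300, 264) [-0.026  0.018  0.139] [29 27 25] ; 
proj [277.25315884 244.04971557]
proj [277.12583856 232.31894158]
[-3.83370213e-01  6.28861792e-01  1.85548390e+00 -2.12452925e-05
  6.57070130e-01 -2.06544471e+00]
```

```bash
python3 - <<'E'
from h import *
L=load('wrist');P=pts(L);c=np.array([.491,-.095]);X=np.array([.994,.111])
for v in range(226,266,3):
    print(v,[tuple(np.round([1000*((P[v,u][:2]-c)@X),1000*P[v,u][2]]).astype(int).tolist()) for u in range(245,310,5)])
p,d=grab('side');cv2.imwrite('pics/s2.png',cv2.resize(p[100:230,210:370,::-1],(800,650),interpolation=cv2.INTER_CUBIC)[:600])
print(robot.get_obs()['position'])
E
```

```text
226 [(15, 4), (15, 4), (15, 4), (15, 4), (15, 4), (15, 4), (15, 5), (15, 3), (15, 4), (15, 4), (15, 4), (14, 5), (15, 4)]
229 [(17, 5), (17, 4), (17, 4), (17, 4), (18, 2), (17, 4), (18, 3), (18, 3), (17, 4), (17, 4), (17, 5), (17, 4), (18, 3)]
232 [(20, 3), (20, 4), (-73, 226), (20, 4), (9, 29), (10, 28), (9, 29), (9, 29), (10, 27), (20, 4), (20, 4), (20, 3), (19, 5)]
235 [(22, 5), (22, 5), (22, 4), (17, 16), (9, 34), (9, 35), (9, 34), (9, 34), (9, 34), (17, 15), (17, 16), (17, 15), (22, 3)]
238 [(18, 18), (17, 21), (18, 20), (18, 20), (9, 38), (9, 39), (9, 39), (9, 39), (9, 39), (-73, 226), (17, 22), (17, 21), (25, 4)]
241 [(18, 24), (17, 26), (18, 25), (17, 26), (10, 42), (10, 41), (10, 42), (10, 42), (10, 41), (17, 26), (17, 26), (17, 25), (19, 21)]
244 [(18, 30), (17, 32), (17, 30), (0, 68), (1, 66), (12, 42), (12, 41), (12, 42), (1, 67), (0, 68), (17, 31), (17, 31), (18, 29)]
247 [(18, 34), (17, 35), (17, 35), (1, 71), (1, 70), (2, 68), (2, 68), (2, 68), (1, 71), (1, 71), (18, 35), (17, 36), (18, 33)]
250 [(17, 40), (17, 40), (18, 39), (1, 74), (0, 76), (2, 71), (2, 72), (2, 72), (1, 74), (1, 73), (17, 40), (17, 40), (18, 39)]
253 [(17, 44), (17, 44), (17, 44), (1, 77), (1, 78), (2, 75), (2, 74), (2, 76), (2, 75), (1, 78), (18, 43), (17, 44), (18, 43)]
256 [(17, 48), (18, 47), (18, 48), (0, 82), (1, 81), (2, 78), (2, 78), (2, 79), (2, 78), (1, 81), (18, 48), (17, 48), (18, 47)]
259 [(18, 51), (18, 50), (18, 51), (1, 84), (0, 86), (2, 82), (2, 82), (2, 82), (2, 82), (1, 85), (18, 51), (18, 51), (18, 50)]
262 [(20, 52), (20, 51), (20, 51), (1, 88), (0, 88), (1, 86), (2, 85), (3, 84), (1, 86), (1, 87), (0, 88), (20, 52), (19, 52)]
265 [(-26, 140), (-26, 140), (-27, 141), (1, 90), (2, 88), (3, 87), (2, 88), (2, 88), (2, 88), (1, 91), (-26, 141), (-26, 140), (-26, 139)]
[ 0.50034494 -0.08213791  0.04463836]
```

View pics/s2.png

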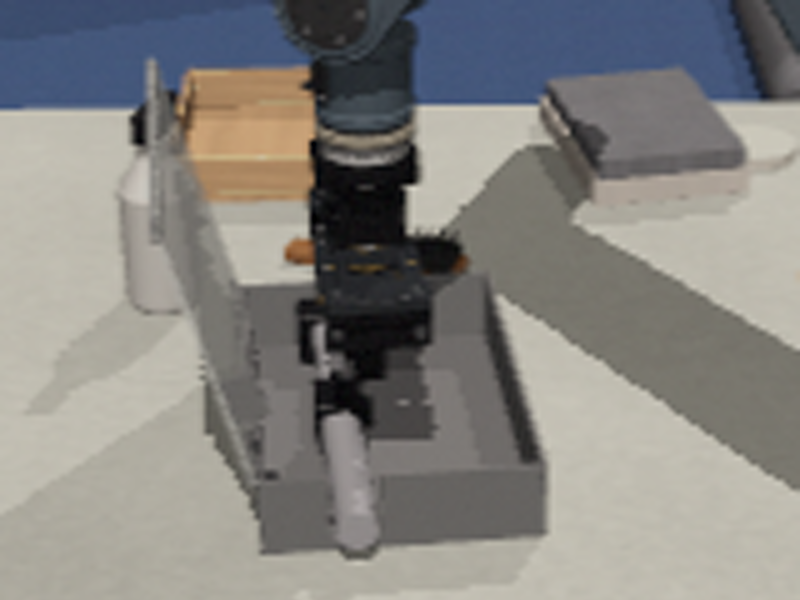

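The side crop shows the gripper body's lower edge at (365,340) and the fingers near (370,370), above the collar at (345,400). The tips look higher than the pose reading implies, so I'll check that with the side depth.

```bash
python3 - <<'E'
from h import *
L=load('side');P=pts(L);c=np.array([.491,-.095]);X=np.array([.994,.111]);Y=np.array([-.111,.994])
for b in range(250,440,12):
    v=int(100+b/5); print(b,[tuple(np.round(1000*np.array([(P[v,u][:2]-c)@X,(P[v,u][:2]-c)@Y,P[v,u][2]])).astype(int).tolist()) for u in (274,278,282,286,290,294)])
o=robot.get_obs();print(o['position'],o['q'])
E
```

```text
250 [(41, -2, 159), (29, 31, 175), (14, 31, 174), (0, 30, 172), (-13, 38, 175), (-61, -261, 23)]
262 [(42, 13, 158), (30, 46, 174), (15, 35, 168), (0, 34, 166), (-12, 53, 175), (-59, -241, 23)]
274 [(43, 23, 156), (31, 62, 175), (14, 23, 154), (0, 31, 157), (-10, 73, 178), (-28, 37, 158)]
286 [(44, 45, 155), (33, 84, 174), (19, 89, 176), (5, 86, 174), (-8, 93, 176), (-22, 87, 172)]
298 [(45, 47, 148), (34, 99, 175), (21, 104, 176), (7, 103, 175), (-7, 103, 174), (-20, 102, 173)]
310 [(36, -120, 46), (35, 110, 169), (21, 106, 166), (7, 105, 165), (-6, 107, 164), (-20, 102, 161)]
322 [(37, -110, 42), (35, 102, 157), (21, 106, 158), (7, 104, 156), (-7, 102, 154), (-20, 102, 153)]
334 [(38, -93, 43), (35, 97, 146), (21, 97, 145), (7, 97, 144), (-7, 101, 146), (-21, 99, 144)]
346 [(39, -74, 39), (35, 99, 136), (21, 97, 133), (7, 102, 135), (-7, 100, 133), (-46, -131, 2)]
358 [(40, -62, 38), (25, -62, 37), (16, 25, 85), (0, 21, 81), (-28, -114, 4), (-45, -119, -1)]
370 [(42, -42, 36), (27, -30, 41), (16, 26, 73), (1, 22, 69), (-25, -90, 3), (-41, -90, 2)]
382 [(44, 1, 52), (29, 1, 50), (7, -86, -1), (120, 1366, 846), (-24, -74, 4), (-39, -70, 5)]
394 [(45, 11, 49), (31, 19, 53), (15, 16, 50), (-7, -66, 0), (-23, -68, -2), (-37, -54, 5)]
406 [(47, 33, 49), (32, 33, 48), (17, 34, 47), (-4, -41, 1), (-20, -38, 2), (-36, -38, 1)]
418 [(47, 39, 44), (33, 46, 47), (17, 32, 38), (-3, -28, 0), (-18, -24, 1), (-34, -23, 1)]
430 [(47, 33, 27), (35, 67, 47), (19, 50, 36), (-1, -7, -1), (-16, -4, 0), (-31, 3, 3)]
[ 0.50034494 -0.08213791  0.04463836] [-3.83401293e-01  6.28803649e-01  1.85571495e+00 -3.51257787e-05
  6.57113597e-01 -2.06549736e+00]
```

Both cameras put the fingertips at z ≈ 0.066, 40 mm higher than the reading implies, while x and y agree. I'll back off, go down 40 mm and check the real tip height by depth.

```bash
python3 -m handwheel '{"hand":[0,0,0,0,0,0],"translation":[[-25,-2.8,0],[-25,-2.8,0],[-25,-2.8,-20],[-25,-2.8,-35],[-25,-2.8,-39],[-25,-2.8,-39]],"turn":[[0,0,0],[0,0,0],[0,0,0],[0,0,0],[0,0,0],[0,0,0]]}'
cat >> h.py <<'E'
c0=np.array([.491,-.095]);X=np.array([.994,.111]);Y=np.array([-.111,.994])
def case(P): return np.stack([(P[...,:2]-c0)@X,(P[...,:2]-c0)@Y,P[...,2]],-1)
def rep(u0=245,u1=310,v0=190,v1=266,s=5):
    grab('wrist');C=case(pts(load('wrist')))*1000
    for v in range(v0,v1,s): print(v,[tuple(C[v,u].round().astype(int).tolist()) for u in range(u0,u1,10)])
E
python3 -c "
from h import *
rep()"
```

```text
time: 4.25
position: [0.4747, -0.0847, 0.0048]
tool_rot: [-0.055, 0.998, 0.001, -0.001]
ft_force: [0.4, -0.1, 0.6]
grip_width: 0.0003
grip_force: 0.0
190 [(-50, -7, 4), (-50, -1, 3), (-50, 5, 4), (-50, 11, 5), (-50, 17, 4), (-50, 23, 3), (-50, 29, 3)]
195 [(-47, -7, 4), (-47, -1, 3), (-47, 5, 4), (-47, 11, 4), (-47, 17, 4), (-47, 23, 4), (-47, 29, 3)]
200 [(-43, -7, 3), (-44, -1, 3), (-44, 5, 4), (-44, 11, 4), (-44, 17, 5), (-44, 23, 4), (-44, 29, 4)]
205 [(-41, -7, 4), (-41, -1, 4), (-40, 5, 3), (-41, 11, 4), (-40, 17, 4), (-41, 23, 5), (-41, 29, 5)]
210 [(-38, -7, 4), (-37, -1, 3), (-37, 5, 4), (-37, 11, 3), (-37, 17, 3), (-37, 23, 4), (-37, 29, 4)]
215 [(-34, -8, 3), (-34, -1, 4), (-34, 5, 5), (-34, 11, 5), (-34, 17, 3), (-34, 23, 5), (-34, 29, 3)]
220 [(-31, -8, 3), (-31, -1, 4), (-98, 11, 187), (-31, 11, 4), (-31, 17, 4), (-31, 23, 4), (-31, 29, 4)]
225 [(-28, -8, 4), (-27, -2, 3), (-27, 5, 2), (-27, 11, 3), (-28, 17, 5), (-28, 23, 4), (-28, 29, 4)]
230 [(-24, -8, 3), (-24, -2, 4), (-24, 5, 4), (-24, 11, 4), (-25, 17, 4), (-25, 23, 5), (-24, 29, 4)]
235 [(-20, -8, 3), (-21, -2, 4), (-22, 5, 5), (-21, 11, 4), (-21, 17, 4), (-21, 23, 4), (-21, 29, 5)]
240 [(-18, -8, 4), (-17, -2, 4), (-18, 5, 4), (-18, 11, 4), (-18, 17, 5), (-18, 23, 5), (-17, 29, 4)]
245 [(-14, -8, 4), (-15, -2, 5), (-26, 5, 29), (-24, 11, 25), (-25, 16, 28), (-14, 23, 4), (-14, 30, 3)]
250 [(-10, -8, 3), (-11, -2, 4), (-25, 6, 34), (-24, 11, 33), (-26, 16, 35), (-11, 23, 5), (-11, 30, 4)]
255 [(-7, -8, 4), (-7, -2, 4), (-25, 6, 40), (-24, 11, 38), (-24, 16, 38), (-7, 23, 4), (-7, 30, 4)]
260 [(-4, -8, 4), (-3, -2, 3), (-26, 6, 47), (-24, 11, 44), (-24, 16, 43), (-4, 23, 5), (-3, 30, 3)]
265 [(-53, 2, 102), (-52, 5, 100), (-24, 6, 48), (-24, 11, 48), (-24, 16, 48), (-51, 17, 99), (-52, 20, 100)]
```

```bash
python3 -m handwheel '{"hand":[0,0,0,0],"translation":[[8,0.9,0],[14,1.5,0],[17,1.9,0],[17,1.9,0]],"turn":[[0,0,0],[0,0,0],[0,0,0],[0,0,0]]}'; python3 -m handwheel '{"hand":[0,0,0],"translation":[[2,0.2,0],[4,0.4,0],[4,0.4,0]],"turn":[[0,0,0],[0,0,0],[0,0,0]]}'
```

```text
time: 4.63
position: [0.4912, -0.0827, 0.0062]
tool_rot: [-0.056, 0.998, 0.0, -0.002]
ft_force: [-6.3, -2.2, 3.4]
grip_width: 0.0003
grip_force: 3.1
time: 4.88
position: [0.4935, -0.0819, 0.0061]
tool_rot: [-0.056, 0.998, 0.001, -0.003]
ft_force: [-7.7, -2.5, 5.6]
grip_width: 0.0005
grip_force: 4.0
```

```bash
python3 -m handwheel '{"hand":[0,0,0],"translation":[[2,0.2,0],[4,0.4,0],[4,0.4,0]],"turn":[[0,0,0],[0,0,0],[0,0,0]]}'
```

```text
time: 5.13
position: [0.4948, -0.0807, 0.006]
tool_rot: [-0.057, 0.998, 0.002, -0.006]
ft_force: [-10.6, -3.4, 8.2]
grip_width: 0.0007
grip_force: 5.6
```

```bash
python3 -m handwheel '{"hand":[0,0,0,0,0,0,0,0],"translation":[[3,0.3,0],[3,0.3,0],[3.2,-1.7,0],[3.5,-4.7,0],[3.8,-7.7,0],[4.1,-9.6,0],[4.1,-9.6,0],[4.1,-9.6,0]],"turn":[[0,0,0],[0,0,0],[0,0,0],[0,0,0],[0,0,0],[0,0,0],[0,0,0],[0,0,0]]}'
python3 -c "
from h import *
rep(235,325,215,266,6)"
```

```text
time: 5.8
position: [0.4956, -0.0892, 0.0059]
tool_rot: [-0.057, 0.998, 0.003, -0.009]
ft_force: [-14.9, -1.8, 11.1]
grip_width: 0.0005
grip_force: 7.8
215 [(-14, -20, 5), (-13, -14, 3), (-14, -8, 4), (-14, -2, 5), (-14, 4, 4), (-13, 10, 4), (-13, 16, 4), (-13, 22, 4), (-13, 29, 4)]
221 [(-10, -21, 4), (-10, -14, 5), (-9, -8, 4), (-10, -2, 5), (-10, 4, 5), (-10, 10, 5), (-9, 16, 3), (-9, 22, 4), (-9, 29, 3)]
227 [(-6, -21, 4), (-6, -15, 4), (-6, -8, 4), (-5, -2, 4), (-5, 4, 3), (-6, 10, 4), (-6, 16, 4), (-6, 23, 4), (-5, 29, 4)]
233 [(-2, -21, 5), (-2, -15, 4), (-2, -8, 4), (-2, -2, 4), (-1, 4, 4), (-2, 10, 4), (-2, 16, 4), (-2, 23, 5), (-2, 29, 4)]
239 [(2, -21, 4), (2, -15, 4), (3, -9, 4), (3, -2, 3), (2, 4, 4), (2, 10, 4), (3, 17, 3), (3, 23, 4), (2, 29, 4)]
245 [(6, -21, 4), (7, -15, 4), (6, -9, 5), (-5, -2, 30), (-4, 4, 27), (-5, 9, 29), (7, 17, 4), (7, 23, 4), (7, 29, 4)]
251 [(11, -21, 3), (11, -15, 4), (11, -9, 4), (-5, -1, 38), (-3, 4, 34), (-4, 9, 36), (11, 17, 3), (11, 23, 4), (11, 29, 4)]
257 [(15, -22, 4), (15, -15, 4), (14, -9, 5), (-5, -1, 44), (-3, 4, 41), (-3, 9, 41), (15, 17, 4), (15, 23, 3), (15, 30, 4)]
263 [(19, -22, 4), (19, -15, 4), (19, -9, 3), (-4, -1, 49), (-3, 4, 47), (-3, 9, 48), (-5, 13, 51), (19, 23, 5), (19, 30, 5)]
```

```bash
cat >> h.py <<'E'
def tube(L):
    C=case(pts(L)); k=(C[...,1]>.05)&(C[...,1]<.25)&(abs(C[...,0]-.035)<.022)&(C[...,2]>.03)&(C[...,2]<.05)
    r=[]
    for dx in (.030,.035,.040):
        q=C[k&(abs(C[...,0]-dx)<.005)&(C[...,2]>.042)][:,1]; r.append(np.sort(q)[-3:].mean().round(4) if len(q)>3 else None)
    return r
E
python3 -c "
from h import *
print(tube(load('side')));grab('side');print(tube(load('side')))"
```

```text
[np.float64(0.1731), np.float64(0.1708), np.float64(0.1712)]
[np.float64(0.1669), np.float64(0.1661), np.float64(0.1649)]
```

```bash
python3 -m handwheel '{"hand":[0,0,0,0,0,0,0,0,0,0],"translation":[[0.8,-3,0],[1.1,-6.5,0],[1.5,-10,0],[1.9,-13.5,0],[2.3,-17,0],[2.7,-20.5,0],[3.1,-24,0],[3.5,-27.8,0],[3.5,-27.8,0],[3.5,-27.8,0]],"turn":[[0,0,0],[0,0,0],[0,0,0],[0,0,0],[0,0,0],[0,0,0],[0,0,0],[0,0,0],[0,0,0],[0,0,0]]}'
python3 -c "
from h import *
grab('side');print(tube(load('side')))"
```

```text
time: 6.73
position: [0.4987, -0.1169, 0.0059]
tool_rot: [-0.057, 0.998, 0.003, -0.009]
ft_force: [-15.5, -3.6, 11.7]
grip_width: 0.0008
grip_force: 8.6
[np.float64(0.141), np.float64(0.1409), np.float64(0.1289)]
```

```bash
python3 -m handwheel '{"hand":[0,0,0,0,0,0,0,0],"translation":[[0.2,-1.5,0],[0.3,-3,0],[0.3,-3,0],[-8,-4,0],[-20,-5,0],[-34,-6.5,0],[-34,-6.5,0],[-34,-6.5,0]],"turn":[[0,0,0],[0,0,0],[0,0,0],[0,0,0],[0,0,0],[0,0,0],[0,0,0],[0,0,0]]}'
cat >> h.py <<'E'
def collar():
    grab('wrist');L=load('wrist');C=case(pts(L));dk=L['p'].max(2)<60
    t=dk&(abs(C[...,2]-.051)<.004)&(C[...,0]>.02)&(C[...,0]<.05)&(C[...,1]>-.1)
    b=dk&(C[...,2]>.022)&(C[...,2]<.04)&(C[...,0]<.0155)&(C[...,0]>.004)&(C[...,1]>-.1)
    o=C[t];print('top n',len(o),'y',np.percentile(o[:,1],[1,50,99]).round(4) if len(o) else 0)
    o=C[b];print('btn n',len(o),'x,y',np.median(o,0).round(4) if len(o) else 0, np.percentile(o[:,0],[2,20]) if len(o) else 0,np.percentile(o[:,1],[2,98]) if len(o) else 0)
E
python3 -c "
from h import *
grab('side');print(tube(load('side')));collar()"
```

```text
time: 7.45
position: [0.4749, -0.1265, 0.0062]
tool_rot: [-0.055, 0.998, -0.0, 0.001]
ft_force: [0.3, 0.2, -0.1]
grip_width: 0.0003
grip_force: 0.0
[np.float64(0.1357), np.float64(0.1297), np.float64(0.1323)]
top n 48 y [-0.0369 -0.0314 -0.0256]
btn n 0 x,y 0 0 0
```

```bash
python3 -m handwheel '{"hand":[0,0,0,0,0],"translation":[[-20,0,30],[-40,0,70],[-40,0,110],[-40,0,120],[-40,0,120]],"turn":[[0,0,0],[0,0,0],[0,0,0],[0,0,0],[0,0,0]]}'
python3 - <<'E'
from h import *
collar();L=load('wrist');p=L['p'];P=pts(L)
cv2.imwrite('pics/w3.png',cv2.resize(p[130:270,180:380,::-1],(800,560),interpolation=cv2.INTER_CUBIC))
E
```

```text
time: 7.97
position: [0.4374, -0.1278, 0.1293]
tool_rot: [-0.056, 0.998, -0.003, 0.004]
ft_force: [1.0, -0.9, -0.9]
grip_width: 0.0006
grip_force: 0.0
top n 0 y 0
btn n 59 x,y [0.0106 0.1398 0.0334] [0.00531924 0.00738997] [0.13901021 0.1406905 ]
```

View pics/w3.png

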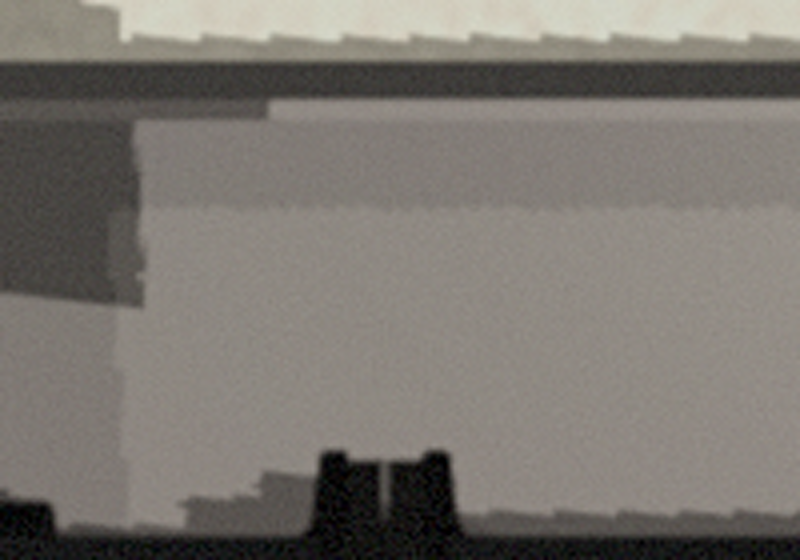

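The crop shows only the closed fingertips at (385,460) and the empty bay; the gripper body hides the collar. I'll rise to the earlier viewing height.

```bash
python3 -m handwheel '{"hand":[0,0,0,0,0],"translation":[[10,10,40],[10,30,80],[10,30,120],[10,30,120],[10,30,120]],"turn":[[0,0,0],[0,0,0],[0,0,0],[0,0,0],[0,0,0]]}'
python3 - <<'E'
from h import *
grab('wrist');L=load('wrist');C=case(pts(L));p=L['p']
dk=(p.max(2)<60)
for v in range(190,250,2):
    r=C[v]; m=dk[v]&(r[:,2]<.058)&(r[:,2]>.018)&(r[:,0]<.06)&(r[:,0]>.004)
    u=np.flatnonzero(m); u=u[(u>210)&(u<340)]
    if len(u): print(v,u.min(),u.max(),len(u),'y',r[u.min(),1].round(4),r[u.max(),1].round(4),'x',np.median(r[u,0]).round(4),'z',np.median(r[u,2]).round(4))
# tube end
k=(C[...,1]>.05)&(abs(C[...,0]-.035)<.006)&(C[...,2]>.040)&(C[...,2]<.05);print('tube end',np.sort(C[k][:,1])[-8:].round(4))
E
```

```text
time: 8.43
position: [0.4459, -0.0965, 0.247]
tool_rot: [-0.056, 0.998, -0.001, 0.002]
ft_force: [-0.0, 0.2, -0.8]
grip_width: -0.0002
grip_force: 0.0
212 247 258 12 y -0.0361 -0.0216 x 0.0095 z 0.0287
214 246 258 13 y -0.0369 -0.0213 x 0.0096 z 0.0362
216 238 268 31 y -0.0492 -0.0085 x 0.0171 z 0.0233
218 237 268 31 y -0.0497 -0.0083 x 0.0172 z 0.0309
220 236 269 32 y -0.0504 -0.0069 x 0.0172 z 0.0383
222 235 268 34 y -0.0508 -0.0079 x 0.0175 z 0.0447
224 235 268 34 y -0.0497 -0.0078 x 0.0181 z 0.0504
226 235 267 33 y -0.0498 -0.0089 x 0.0203 z 0.0518
228 235 267 33 y -0.0497 -0.0089 x 0.023 z 0.0517
230 236 267 32 y -0.0486 -0.009 x 0.0257 z 0.052
232 219 267 36 y -0.072 -0.009 x 0.0284 z 0.0521
234 219 267 38 y -0.072 -0.009 x 0.0313 z 0.0518
236 220 267 36 y -0.071 -0.009 x 0.0341 z 0.0517
238 236 267 32 y -0.049 -0.0091 x 0.0369 z 0.0517
240 236 267 32 y -0.0491 -0.0091 x 0.0397 z 0.0518
242 236 268 28 y -0.0491 -0.0079 x 0.0424 z 0.0519
244 236 268 25 y -0.0493 -0.0078 x 0.0453 z 0.0517
246 237 258 22 y -0.048 -0.0209 x 0.048 z 0.0521
tube end [0.1293 0.1294 0.1295 0.1297 0.1298 0.1299 0.1302 0.1302]
```

The button face is fully out again (x 0.0095, against 0.0097 at the start). The collar has moved 39.8 mm and the tube end is inside the case, so the pole is locked in the next hole. Next is the comb.

```bash
python3 -m handwheel '{"hand":[0.6,0.6,0.6,0.6,0.6,0.6,0.6,0.6,0.6,0.6,0.6,0.6],"translation":[[58,473,0],[58,473,0],[58,473,0],[58,473,0],[58,473,0],[58,473,0],[58,473,0],[58,473,-30],[58,473,-60],[58,473,-90],[58,473,-120],[58,473,-120]],"turn":[[0,0,-0.218],[0,0,-0.218],[0,0,-0.218],[0,0,-0.218],[0,0,-0.218],[0,0,-0.218],[0,0,-0.218],[0,0,-0.218],[0,0,-0.218],[0,0,-0.218],[0,0,-0.218],[0,0,-0.218]]}' 20
python3 -c "
from h import *
o=robot.get_obs();print(o['position'],o['q'])"
```

```text
time: 9.48
position: [0.4982, 0.3582, 0.1412]
tool_rot: [0.053, 0.999, -0.001, -0.002]
ft_force: [0.6, -0.4, -0.3]
grip_width: 0.0519
grip_force: 0.0
[0.49821128 0.35815646 0.14117098] [ 4.41411474e-01  5.86753427e-01  1.51746979e+00 -6.00504256e-05
  1.04151129e+00 -1.02304738e+00]
```

```bash
python3 - <<'E'
from h import *
grab('wrist');L=load('wrist');P=pts(L);hsv=cv2.cvtColor(L['p'],cv2.COLOR_RGB2HSV)
m=(hsv[...,0]<15)&(hsv[...,1]>110)&(hsv[...,2]>50)&(P[...,2]>.006)&(P[...,2]<.03)&(P[...,0]>.38)&(P[...,0]<.6)&(abs(P[...,1]-.38)<.05)
Q=P[m];print(len(Q),Q.min(0),Q.max(0),np.median(Q[:,2]))
t=Q[Q[:,2]>.011]
for x in np.arange(.40,.58,.012):
    s=t[abs(t[:,0]-x)<.004]
    if len(s): print(x.round(3),len(s),s[:,1].min().round(4),s[:,1].max().round(4))
T=L['T']; C=P; k=(P[...,2]<.2)&(P[...,2]>.06)
print('finger pts',np.percentile(P[k],[1,50],axis=0).round(3))
o=robot.get_obs();print(o['position'])
E
```

```text
3323 [0.40654134 0.35825537 0.00600313] [0.56665793 0.40667091 0.01671419] 0.013432784277129795
0.412 231 0.3651 0.4067
0.424 240 0.3636 0.4059
0.436 222 0.3622 0.4041
0.448 176 0.3615 0.4031
0.46 139 0.3592 0.3955
0.472 92 0.3583 0.3778
0.484 178 0.368 0.3992
0.496 159 0.3661 0.3873
0.508 149 0.3653 0.3853
0.52 146 0.3631 0.3843
0.532 135 0.3629 0.3835
0.544 134 0.3607 0.3813
0.556 126 0.3606 0.3804
0.568 28 0.3622 0.3782
finger pts [[0.484 0.306 0.061]
 [0.492 0.332 0.182]]
[0.49529279 0.36140646 0.13337161]
```

```bash
python3 -m handwheel '{"hand":[0.6,0.6,0.6,0.6],"translation":[[8,15,-13],[8,15,-40],[8,15,-60],[8,15,-60]],"turn":[[0,0,0],[0,0,0],[0,0,0],[0,0,0]]}'
python3 - <<'E'
from h import *
o=[robot.get_obs()['position']];grab('wrist');o.append(robot.get_obs()['position']);L=load('wrist');P=pts(L);print(o)
v,u=np.mgrid[:420,:560];k=(L['d']>0)&(P[...,2]>.03)&(P[...,2]<.12)&(v<300)
Q=P[k];print(len(Q))
lo=Q[Q[:,2]<np.percentile(Q[:,2],30)]
print(np.percentile(Q[:,2],[1,5]),'x',np.percentile(lo[:,0],[2,50,98]).round(4),'yL',lo[lo[:,1]<.376][:,1].min(initial=9),lo[lo[:,1]<.376][:,1].max(initial=-9),'yR',lo[lo[:,1]>.376][:,1].min(initial=9),lo[lo[:,1]>.376][:,1].max(initial=-9))
E
```

```text
time: 9.87
position: [0.5024, 0.3693, 0.0777]
tool_rot: [0.053, 0.999, -0.004, -0.007]
ft_force: [-0.1, 0.2, -0.2]
grip_width: 0.0521
grip_force: 0.0
[array([0.50241949, 0.36925527, 0.07770777]), array([0.50390847, 0.36983682, 0.08023497])]
1164
[0.09768941 0.09892067] x [0.4886 0.4966 0.5138] yL 0.33460222008394425 0.34370947798579166 yR 0.39329287728702206 0.4044726257756777
```

```bash
python3 -m handwheel '{"hand":[0.6,0.6,0.6,0.6,0.6,0.6],"translation":[[1,6.5,-20],[1,6.5,-50],[1,6.5,-80],[1,6.5,-92],[1,6.5,-92],[1,6.5,-92]],"turn":[[0,0,0],[0,0,0],[0,0,0],[0,0,0],[0,0,0],[0,0,0]]}'
python3 -m handwheel '{"hand":[0.1,0.1,0.1,0.1,0.1],"translation":[[0,0,0],[0,0,0],[0,0,0],[0,0,0],[0,0,0]],"turn":[[0,0,0],[0,0,0],[0,0,0],[0,0,0],[0,0,0]]}' 25
```

```text
time: 10.42
position: [0.5086, 0.3782, -0.0064]
tool_rot: [0.054, 0.999, -0.0, -0.0]
ft_force: [0.9, 0.6, 0.7]
grip_width: 0.0521
grip_force: 0.0
time: 10.83
position: [0.509, 0.3782, -0.0054]
tool_rot: [0.053, 0.999, -0.0, 0.001]
ft_force: [0.3, -3.6, 5.4]
grip_width: 0.0268
grip_force: 2.5
```

```bash
python3 -m handwheel '{"hand":[0.5,0.5,0.5,0.5,0.5,0.5],"translation":[[0,0,0],[0,0,0],[-3,-1.5,-3],[-3,-1.5,-7],[-3,-1.5,-7],[-3,-1.5,-7]],"turn":[[0,0,0],[0,0,0],[0,0,0],[0,0,0],[0,0,0],[0,0,0]]}'
python3 -m handwheel '{"hand":[0.1,0.1,0.1,0.1,0.1],"translation":[[0,0,0],[0,0,0],[0,0,0],[0,0,0],[0,0,0]],"turn":[[0,0,0],[0,0,0],[0,0,0],[0,0,0],[0,0,0]]}' 25
```

```text
time: 11.33
position: [0.5104, 0.3852, -0.0055]
tool_rot: [0.055, 0.998, 0.008, 0.006]
ft_force: [-5.9, 13.9, 32.3]
grip_width: 0.0432
grip_force: 15.9
time: 11.75
position: [0.509, 0.3753, -0.0057]
tool_rot: [0.051, 0.999, -0.001, 0.004]
ft_force: [-4.0, -8.2, 41.3]
grip_width: 0.0183
grip_force: 21.1
```

```bash
python3 -m handwheel '{"hand":[0.1,0.6,0.6,0.6,0.6,0.6],"translation":[[0,0,8],[0,0,10],[0,0,40],[0,0,80],[0,0,110],[0,0,110]],"turn":[[0,0,0],[0,0,0],[0,0,0],[0,0,0],[0,0,0],[0,0,0]]}'
python3 - <<'E'
from h import *
print(robot.get_obs()['position']);grab('wrist');L=load('wrist');P=pts(L)
cv2.imwrite('pics/w4.png',L['p'][60:300,120:440,::-1])
k=(L['d']>0)&(P[...,2]>.03)&(P[...,2]<.19);Q=P[k];print(np.percentile(Q[:,2],[0.2,1,5]))
hsv=cv2.cvtColor(L['p'],cv2.COLOR_RGB2HSV)
m=(hsv[...,0]<15)&(hsv[...,1]>110)&(hsv[...,2]>50)&(P[...,2]>-.01)&(P[...,2]<.05)&(P[...,0]>.35)&(P[...,0]<.65)&(abs(P[...,1]-.38)<.08)
t=P[m]
for x in np.arange(.40,.60,.012):
    s=t[abs(t[:,0]-x)<.004]
    if len(s): print(x.round(3),len(s),s[:,1].min().round(4),s[:,1].max().round(4),np.percentile(s[:,2],[10,50,90]).round(4))
E
```

```text
time: 12.25
position: [0.5094, 0.3793, 0.1022]
tool_rot: [0.053, 0.999, 0.003, 0.005]
ft_force: [0.3, 0.4, -0.3]
grip_width: 0.0388
grip_force: 0.0
[0.50936002 0.37933849 0.10218396]
[0.0301781  0.03078133 0.03447863]
0.412 430 0.3607 0.4077 [0.011  0.0125 0.0144]
0.424 397 0.359 0.4057 [0.0114 0.0129 0.0143]
0.436 387 0.3581 0.4046 [0.0112 0.0128 0.0145]
0.448 333 0.3564 0.4032 [0.0113 0.0129 0.0144]
0.46 268 0.3554 0.3997 [0.0107 0.0133 0.0145]
0.472 199 0.3541 0.401 [0.011  0.0137 0.0146]
0.484 282 0.3645 0.3999 [0.0121 0.0135 0.0146]
0.496 244 0.3628 0.3874 [0.0129 0.0138 0.0148]
0.508 235 0.3614 0.3863 [0.0129 0.0138 0.0146]
0.52 231 0.3602 0.385 [0.0129 0.0138 0.0147]
0.532 218 0.3592 0.3839 [0.013  0.0139 0.0146]
0.544 216 0.3577 0.3826 [0.0129 0.0139 0.0148]
0.556 203 0.3561 0.3814 [0.0129 0.0139 0.0148]
0.568 95 0.3563 0.3803 [0.0127 0.0139 0.0148]
```

View pics/w4.png

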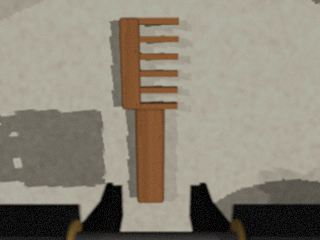

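The crop shows the comb still flat, with the handle from (150,110) to (150,200) and the open fingers on either side. The last descent began before the fingers had opened, so they rubbed on the comb's top. I'll retry with the hand fully open first.

```bash
python3 -m handwheel '{"hand":[0.6,0.6,0.6,0.6,0.6,0.6,0.6,0.6],"translation":[[-5,-4.5,0],[-5,-4.5,-30],[-5,-4.5,-60],[-5,-4.5,-85],[-5,-4.5,-100],[-5,-4.5,-111],[-5,-4.5,-111],[-5,-4.5,-111]],"turn":[[0,0,0],[0,0,0],[0,0,0],[0,0,0],[0,0,0],[0,0,0],[0,0,0],[0,0,0]]}'
```

```text
time: 12.97
position: [0.499, 0.3717, -0.0164]
tool_rot: [0.053, 0.999, -0.001, -0.002]
ft_force: [-0.7, -0.4, -0.7]
grip_width: 0.0523
grip_force: 0.0
```

```bash
python3 -m handwheel '{"hand":[0.1,0.1,0.1,0.1,0.1,0.1,0.1,0.1],"translation":[[3,1.5,0],[3,1.5,0],[3,1.5,0],[3,1.5,0],[3,1.5,0],[3,1.5,0],[3,1.5,0],[3,1.5,0]],"turn":[[0,0,0],[0,0,0],[0,0,0],[0,0,0],[0,0,0],[0,0,0],[0,0,0],[0,0,0]]}' 25
python3 -m handwheel '{"hand":[0.1,0.1,0.1,0.1],"translation":[[0,0,20],[0,0,60],[0,0,100],[0,0,100]],"turn":[[0,0,0],[0,0,0],[0,0,0],[0,0,0]]}'
```

```text
time: 13.63
position: [0.5036, 0.374, -0.0142]
tool_rot: [0.053, 0.999, 0.0, 0.0]
ft_force: [-0.5, -0.2, 1.2]
grip_width: 0.0254
grip_force: 25.0
time: 13.97
position: [0.5084, 0.3766, 0.093]
tool_rot: [0.053, 0.999, 0.004, 0.006]
ft_force: [0.9, 1.2, -0.1]
grip_width: 0.0255
grip_force: 25.0
```

```bash
python3 -m handwheel '{"hand":[0.1,0.1,0.1,0.1,0.1,0.1,0.1,0.1,0.1,0.1,0.1,0.1],"translation":[[-60,-498,10],[-60,-498,10],[-60,-498,10],[-60,-498,10],[-60,-498,10],[-60,-498,10],[-60,-498,10],[-60,-498,10],[-60,-498,10],[-60,-498,10],[-60,-498,10],[-60,-498,10]],"turn":[[0,0,-1.353],[0,0,-1.353],[0,0,-1.353],[0,0,-1.353],[0,0,-1.353],[0,0,-1.353],[0,0,-1.353],[0,0,-1.353],[0,0,-1.353],[0,0,-1.353],[0,0,-1.353],[0,0,-1.353]]}'
python3 -m handwheel '{"hand":[0.1,0.1,0.1],"translation":[[0,0,0],[0,0,0],[0,0,0]],"turn":[[0,0,0],[0,0,0],[0,0,0]]}'
```

```text
time: 14.97
position: [0.4432, -0.1244, 0.0955]
tool_rot: [0.668, 0.744, 0.0, 0.0]
ft_force: [0.7, -0.0, -0.3]
grip_width: 0.0258
grip_force: 25.0
time: 15.22
position: [0.4431, -0.1223, 0.0953]
tool_rot: [0.667, 0.745, -0.0, -0.001]
ft_force: [-0.1, 0.2, -0.6]
grip_width: 0.0257
grip_force: 25.0
```

```bash
python3 -m handwheel '{"hand":[0.1,0.1,0.1,0.1,0.1,0.1],"translation":[[2,1,-30],[2,1,-60],[2,1,-85],[2,1,-98],[2,1,-103],[2,1,-103]],"turn":[[0,0,0],[0,0,0],[0,0,0],[0,0,0],[0,0,0],[0,0,0]]}'
python3 -m handwheel '{"hand":[0.1,0.1,0.1],"translation":[[0,0,-1],[0,0,-2],[0,0,-2]],"turn":[[0,0,0],[0,0,0],[0,0,0]]}'
```

```text
time: 15.72
position: [0.4449, -0.1193, -0.0086]
tool_rot: [0.666, 0.746, -0.0, -0.002]
ft_force: [0.4, 0.5, -0.6]
grip_width: 0.0257
grip_force: 25.0
time: 15.97
position: [0.4464, -0.1213, -0.0088]
tool_rot: [0.666, 0.746, 0.0, 0.001]
ft_force: [0.7, -1.1, 0.5]
grip_width: 0.0257
grip_force: 25.0
```

```bash
python3 -m handwheel '{"hand":[0.5,0.5,0.5,0.5,0.5,0.5,0.5,0.5,0.5],"translation":[[0,0,-0.5],[0,0,-0.5],[0,0,-0.5],[0,0,0],[0,0,0],[0,0,20],[0,0,60],[0,0,100],[0,0,130]],"turn":[[0,0,0],[0,0,0],[0,0,0],[0,0,0],[0,0,0],[0,0,0],[0,0,0],[0,0,0],[0,0,0]]}'
python3 - <<'E'
from h import *
grab('top');L=load('top');C=case(pts(L));hsv=cv2.cvtColor(L['p'],cv2.COLOR_RGB2HSV)
m=(hsv[...,0]<15)&(hsv[...,1]>100)&(hsv[...,2]>40)&(abs(C[...,0])<.15)&(abs(C[...,1])<.2)
Q=C[m];print(len(Q),np.percentile(Q,[1,50,99],axis=0).round(3))
L2=grab('side');L=load('side');C=case(pts(L));hsv=cv2.cvtColor(L['p'],cv2.COLOR_RGB2HSV)
m=(hsv[...,0]<15)&(hsv[...,1]>100)&(hsv[...,2]>40)&(abs(C[...,0])<.12)&(abs(C[...,1])<.2)
Q=C[m];print(len(Q),np.percentile(Q,[1,50,99],axis=0).round(3))
E
```

```text
time: 16.72
position: [0.4458, -0.1215, 0.1226]
tool_rot: [0.667, 0.745, 0.0, 0.0]
ft_force: [0.3, -0.7, -0.6]
grip_width: 0.0431
grip_force: 0.0
255 [[-0.111  0.009  0.   ]
 [-0.064  0.067  0.018]
 [-0.025  0.191  1.525]]
205 [[-0.071 -0.092  0.001]
 [-0.047  0.015  0.014]
 [ 0.031  0.07   0.211]]
```

The comb is in the bay: its top reads about 14 to 18 mm, case x from −0.072 to −0.024. Next is the lid: I'll go up and over and come down behind it with the fingers closed.

```bash
python3 -m handwheel '{"hand":[0,0,0,0,0,0,0,0,0,0,0,0],"translation":[[0,0,40],[0,0,80],[0,0,120],[0,0,170],[0,0,170],[251,28,170],[251,28,170],[251,28,170],[251,28,170],[251,28,170],[251,28,170],[251,28,170]],"turn":[[0,0,0],[0,0,0],[0,0,0],[0,0,0],[0,0,0],[0,0,0],[0,0,0],[0,0,0],[0,0,0],[0,0,0],[0,0,0],[0,0,0]]}'
python3 -c "
from h import *
o=robot.get_obs();print(case(o['position']),o['q'])
grab('side');L=load('side');C=case(pts(L))
k=(C[...,0]>.08)&(C[...,0]<.2)&(abs(C[...,1])<.13)&(C[...,2]>.1)&(C[...,2]<.27);Q=C[k];print(len(Q),np.polyfit(Q[:,2],Q[:,0],1),Q[:,2].max())
k=(C[...,0]>.1)&(C[...,0]<.3)&(abs(C[...,1])<.1)&(C[...,2]>.27);print(np.percentile(C[k],[0.5,2,50],axis=0))"
```

```text
time: 17.82
position: [0.7026, -0.0925, 0.2856]
tool_rot: [0.666, 0.746, 0.001, 0.0]
ft_force: [0.1, 0.2, -0.9]
grip_width: 0.0007
grip_force: 0.0
[ 0.21058043 -0.02096229  0.28560909] [-0.28890998  0.57996222  1.09757498  0.00165787  1.46325766 -0.40196263]
447 [0.28325782 0.08199625] 0.256398848542742
[[ 0.10180368 -0.05679696  0.31703405]
 [ 0.10641137 -0.04777121  0.34571945]
 [ 0.19426696  0.01537588  0.54973376]]
```

```bash
python3 -m handwheel '{"hand":[0,0,0,0,0,0,0,0],"translation":[[0,0,-30],[0,0,-60],[0,0,-80],[-15,-1.7,-80],[-30,-3.3,-80],[-45,-5,-78],[-60,-6.7,-73],[-60,-6.7,-73]],"turn":[[0,0,0],[0,0,0],[0,0,0],[0,0,0],[0,0,0],[0,0,0],[0,0,0],[0,0,0]]}'
python3 -c "
from h import *
o=robot.get_obs();print(case(o['position']),o['ft_force'])
grab('side');L=load('side');C=case(pts(L))
k=(C[...,0]>.0)&(C[...,0]<.2)&(abs(C[...,1]-.08)<.05)&(C[...,2]>.1)&(C[...,2]<.3);Q=C[k];print(len(Q),np.polyfit(Q[:,2],Q[:,0],1),Q[:,2].max())"
```

```text
time: 18.53
position: [0.6328, -0.1001, 0.2173]
tool_rot: [0.667, 0.745, -0.001, -0.002]
ft_force: [0.6, -0.3, -0.0]
grip_width: 0.0002
grip_force: 0.0
[ 0.14040121 -0.02076632  0.2172748 ] [ 0.61319975 -0.3292632  -0.03419659]
79 [0.12081685 0.09041994] 0.2635824647820224
```

```bash
python3 -m handwheel '{"hand":[0,0,0,0,0,0,0,0,0,0,0,0],"translation":[[-19,-2,3],[-34,-4,2],[-50,-5.5,-1],[-67,-7.5,-4],[-84,-9.3,-8],[-97,-11,-14],[-109,-12,-20],[-121,-13.5,-27],[-131,-14.6,-34],[-141,-16,-43],[-151,-17,-52],[-151,-17,-52]],"turn":[[0,0,0],[0,0,0],[0,0,0],[0,0,0],[0,0,0],[0,0,0],[0,0,0],[0,0,0],[0,0,0],[0,0,0],[0,0,0],[0,0,0]]}'
python3 -c "
from h import *
o=robot.get_obs();print(case(o['position']),o['ft_force'])"
```

```text
time: 19.58
position: [0.4829, -0.1164, 0.1638]
tool_rot: [0.667, 0.745, -0.001, -0.002]
ft_force: [-0.6, 0.2, -1.4]
grip_width: 0.0004
grip_force: 0.0
[-0.01040157 -0.02034693  0.16378491] [-0.61582535  0.17236316 -1.35666132]
```

```bash
python3 -m handwheel '{"hand":[0,0,0,0,0,0,0,0,0,0],"translation":[[-10,-1,-9],[-19,-2,-19],[-26,-3,-30],[-33,-3.7,-42],[-39,-4.3,-54],[-44,-5,-67],[-50,-5.5,-89],[-52,-5.8,-105],[-53,-5.9,-113],[-53,-5.9,-113]],"turn":[[0,0,0],[0,0,0],[0,0,0],[0,0,0],[0,0,0],[0,0,0],[0,0,0],[0,0,0],[0,0,0],[0,0,0]]}'
python3 -c "
from h import *
o=robot.get_obs();print(case(o['position']),o['ft_force'])
grab('side');L=load('side');C=case(pts(L))
k=(abs(C[...,0])<.12)&(abs(C[...,1]-.12)<.03)&(C[...,2]>.0)&(C[...,2]<.2);Q=C[k];
for x in np.arange(-.1,.12,.03):
    s=Q[abs(Q[:,0]-x)<.01]; print(x.round(2),len(s),np.percentile(s[:,2],[10,50,95]).round(3) if len(s) else '')"
```

```text
time: 20.42
position: [0.4323, -0.1227, 0.0511]
tool_rot: [0.667, 0.745, -0.0, -0.001]
ft_force: [0.4, -0.0, -0.2]
grip_width: 0.0002
grip_force: 0.0
[-0.06143675 -0.02102654  0.05109077] [ 0.39380812 -0.01464367 -0.18492042]
-0.1 96 [0.01  0.052 0.072]
-0.07 130 [0.013 0.052 0.069]
-0.04 116 [0.009 0.054 0.068]
-0.01 127 [0.013 0.052 0.068]
0.02 121 [0.003 0.052 0.066]
0.05 127 [0.005 0.05  0.066]
0.08 124 [0.009 0.053 0.065]
0.11 12 [0.    0.    0.003]
```

```bash
python3 -m handwheel '{"hand":[0,0,0,0],"translation":[[-5,-0.6,-3],[-10,-1.1,-6],[-10,-1.1,-6],[-10,-1.1,-6]],"turn":[[0,0,0],[0,0,0],[0,0,0],[0,0,0]]}';python3 -m handwheel '{"hand":[0,0,0,0],"translation":[[0,0,-2],[0,0,-4],[0,0,-4],[0,0,-4]],"turn":[[0,0,0],[0,0,0],[0,0,0],[0,0,0]]}'
```

```text
time: 20.8
position: [0.4224, -0.124, 0.0467]
tool_rot: [0.667, 0.745, 0.0, 0.0]
ft_force: [-0.6, 0.7, -0.1]
grip_width: 0.0006
grip_force: 0.0
time: 21.13
position: [0.423, -0.1243, 0.0443]
tool_rot: [0.667, 0.745, 0.0, 0.001]
ft_force: [-2.7, 0.9, 20.1]
grip_width: 0.0006
grip_force: 10.1
```

```bash
python3 -m handwheel '{"hand":[0,0,0,0,0,0,0,0,0,0],"translation":[[0,0,20],[0,0,60],[0,0,100],[0,0,140],[0,40,180],[0,80,200],[-20,120,200],[-20,160,200],[-20,200,200],[-20,200,200]],"turn":[[0,0,0],[0,0,0],[0,0,0],[0,0,0],[0,0,0],[0,0,0],[0,0,0],[0,0,0],[0,0,0],[0,0,0]]}'
python3 - <<'E'
from h import *
print(robot.get_obs()['ft_force'])
t,_=grab('top');s,_=grab('side')
L=load('side');C=case(pts(L))
for y in (.12,0,-.12):
    print(y,[ (x.round(2),np.percentile(C[(abs(C[...,0]-x)<.01)&(abs(C[...,1]-y)<.02)&(C[...,2]>.03)&(C[...,2]<.2)][:,2],[50,90]).round(3).tolist()) for x in np.arange(-.09,.1,.045)])
a=cv2.resize(t[150:280,190:430],(800,433),interpolation=cv2.INTER_CUBIC);b=cv2.resize(s[110:220,210:360],(800,587))
b=cv2.resize(s[120:230,190:400],(320,167),interpolation=cv2.INTER_CUBIC)
cv2.imwrite('pics/end.png',np.vstack([a,np.pad(b,((0,0),(0,480),(0,0)))])[:,:,::-1])
E
```

```text
time: 21.97
position: [0.4011, 0.0803, 0.243]
tool_rot: [0.665, 0.746, 0.001, -0.0]
ft_force: [-0.5, -0.6, -0.4]
grip_width: 0.0006
grip_force: 0.0
[-0.50763042 -0.64161345 -0.42548735]
0.12 [(np.float64(-0.09), [0.062, 0.065]), (np.float64(-0.04), [0.062, 0.064]), (np.float64(0.0), [0.062, 0.064]), (np.float64(0.05), [0.062, 0.064]), (np.float64(0.09), [0.063, 0.065])]
0 [(np.float64(-0.09), [0.062, 0.065]), (np.float64(-0.04), [0.062, 0.064]), (np.float64(0.0), [0.062, 0.064]), (np.float64(0.05), [0.061, 0.063]), (np.float64(0.09), [0.063, 0.066])]
-0.12 [(np.float64(-0.09), [0.062, 0.065]), (np.float64(-0.04), [0.062, 0.063]), (np.float64(0.0), [0.061, 0.063]), (np.float64(0.05), [0.062, 0.063]), (np.float64(0.09), [0.064, 0.065])]
```

View pics/end.png

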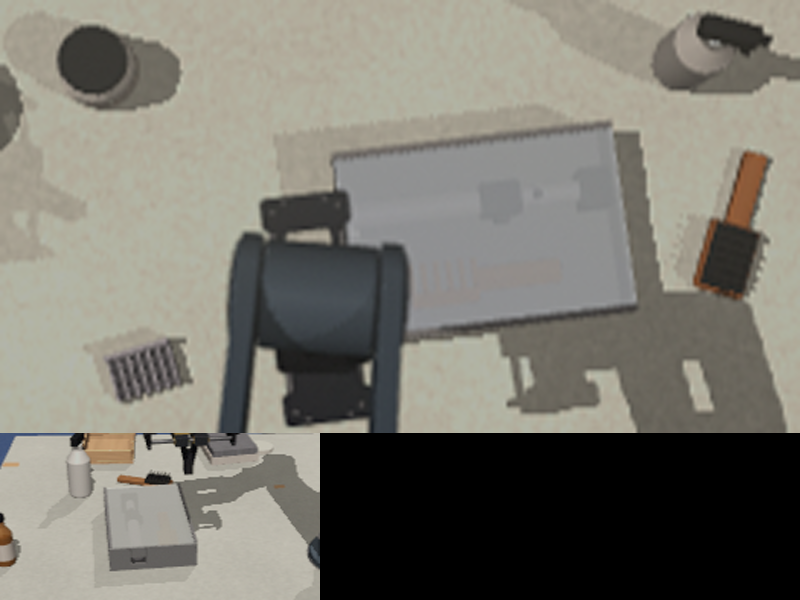

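The picture shows the lid flat shut over the case at (490,230). Through it I can see the comb in the bay at (480,280), the collar at (500,195) and the remaining hole at (540,190). The brush, jar, spray and guard have not moved, and the robot is clear of everything.

```bash
python3 -c "
from rig import hand_in
print(hand_in())"
```

```text
the job is handed in; nothing more can be done
None
```

The pole is locked in the next hole, the comb lies flat in the bay and the lid is fully shut; I handed the job in at about 22 s, after a first grasp try that pressed on the comb's top with up to 41 N before the second try held.

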